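# Flip the marker of the loaded sample well

### The job

The sample station has three wells, each with its own hinged flip marker straight across from it. Find the well that holds the tall vial and push that well's marker all the way over its hinge, so that it lies flat on the other side, next to the vial, showing the face with the ring. Do it with the fingers only, keeping the rest of the arm and gripper off the station; leave the other two markers lying as they are, and do not pick up or move the vial, the plugs or the jar.

Things in the scene. Friction and masses are not known exactly. Their poses are not given: they have to be found in the camera images.
- marker_a (a joint): Hinge of the left (the station's +y side) marker, rad: 0 = lying flat on the station's -x side (roughly the robot's side), bar face up; pi/2 = paddle standing straight up; pi = lying flat on the +x side (towards the wells), ring face up. Hard stops at 0 and pi; starts between 0 and 0.12.
- marker_b (a joint): Hinge of the middle marker, rad: 0 = lying flat on the station's -x side (roughly the robot's side), bar face up; pi/2 = paddle standing straight up; pi = lying flat on the +x side (towards the wells), ring face up. Hard stops at 0 and pi; starts between 0 and 0.12.
- marker_c (a joint): Hinge of the right (the station's -y side) marker, rad: 0 = lying flat on the station's -x side (roughly the robot's side), bar face up; pi/2 = paddle standing straight up; pi = lying flat on the +x side (towards the wells), ring face up. Hard stops at 0 and pi; starts between 0 and 0.12.
- station: Sample station, fixed to the bench. Origin on the bench under the middle of the hinge line; z up, x across the hinge towards the wells, y along the hinge. Black base plate 8 mm thick, x -105 to +165 mm, y +-125 mm. Steel rods 6 mm thick along y: hinge shaft, and rest rods at x +-73 mm, centres 68.5 mm up, under the lying paddles; end posts at y +-116 mm, tops 85 mm up.
- pivot_a (a point): On the hinge axis of the left (the station's +y side) marker, mid-width, 75 mm above the bench; fixed, axes as the station. The three markers are alike: a flat 4 mm aluminium plate, 45 g, its mid-plane through the hinge axis: on one side the paddle, 44 mm wide, reaching 85 mm from the axis; on the other a tail 32 mm wide reaching 45 mm, so pressing the tail down raises the paddle.
- pivot_b (a point): On the hinge axis of the middle marker, mid-width, 75 mm above the bench; fixed, axes as the station. All markers: stiff hinge (0.05 Nm), stays at any angle where it is left and does not fall by itself; pressing the tail takes 1 to 3 N.
- pivot_c (a point): On the hinge axis of the right (the station's -y side) marker, mid-width, 75 mm above the bench; fixed, axes as the station. All markers: the face first looking up bears a raised bar, the underside a raised ring (1.5 mm). They are 70 mm apart, 26 mm clear between paddles.
- well_a (a point): Centre of the mouth of the left (the station's +y side) sample well, straight across from its marker, 135 mm to +x of the hinge axis and 30 mm above the bench; 27 mm across, 14 mm deep, in a white plastic block (46 x 220 mm, its top 30 mm up).
- well_b (a point): Centre of the mouth of the middle sample well, straight across from its marker, 135 mm to +x of the hinge axis and 30 mm above the bench; 27 mm across, 14 mm deep, in a white plastic block (46 x 220 mm, its top 30 mm up).
- well_c (a point): Centre of the mouth of the right (the station's -y side) sample well, straight across from its marker, 135 mm to +x of the hinge axis and 30 mm above the bench; 27 mm across, 14 mm deep, in a white plastic block (46 x 220 mm, its top 30 mm up).
- vial_center (a point): Centre (half-way up) of the tall capped amber glass vial, 25 mm across and 68 mm tall, standing loose in one of the three wells; its top is 84 mm above the bench.
- plug1_center (a point): Centre of a low black blanking plug standing loose in a well: 26 mm tall, 25 mm across with a 32 mm head; its top is 42 mm above the bench.
- plug2_center (a point): Centre of a low black blanking plug standing loose in a well: 26 mm tall, 25 mm across with a 32 mm head; its top is 42 mm above the bench.
- jar_center (a point): Centre of a closed glass jar, 56 mm across and 75 mm tall, standing on the bench at the left (+y) side of the station. Not part of the job.
There are look-alikes about, which are no part of the job. Of the things that look like the part that bears jar_center, the largest one is meant.

How it is judged:
By the outcome, as a careful person would: the job done as asked, in the order asked, and still so for the second after the job is handed in, with the robot touching nothing.
It also fails if it takes over 48 s, if anything falls off the work surface, if the arm or the gripper's body presses on something with over 40 N, if the wrist force passes 120 N, or if a joint passes its speed limit or range.

### The arm

A 6-joint arm with a two-finger parallel gripper is mounted at the origin on the work surface. World frame = base frame: x ahead of the robot, y to its left, z up, the work surface at z = 0. Lengths are in mm, angles in rad, forces in N, time in s.
With the tool pointing down it reaches from about 275 to 750 mm from the base axis. Payload 10.2 kg.
Tool frame: the origin (TCP) lies midway between the tips of the shut fingers; the grasp point (between the pads) lies 19 mm behind it; z points along the fingers, y is the direction in which the jaws open and shut (so a half turn about z gives the same grasp; the last joint's range is limited). The gripper opens to 85 mm and grips with 20 to 120 N. Pads are 22 mm wide; open, the fingers measure 114 mm over their backs; the gripper's body (76 mm by 85 mm) begins 54 mm behind the grasp point. The pads swing forward as they close: fully open they stand 13 mm farther back than shut.
Start: joints at [-1.333, 0.313, 1.498, -0, 1.331, -0.223], TCP at [233.438, -470.253, 197.894] pointing down, gripper open.
Joint ranges: [-2.94, 2.94], [-0.97, 2.17], [0.19, 2.56], [-1.23, 4.37], [0.02, 3.11], [-2.88, 2.88]. Speed limits (rad/s): [2.39, 2.39, 3.01, 3.14, 3.14, 3.14].

### API

Orientations are given as a unit quaternion [w, x, y, z].
In Python, from rig import sense, optics, ctrl gives the robot as it stands.
- The arm moves only by the tool play_rows, never from a script. Its argument "plan" is a list of rows, each a list of 7 numbers: the shift along the world's x, y, z in mm, then the turn, a rotation vector about the world's x, y, z in rad, then the opening, from -1 (shut) to 1 (fully open), so that 0 is half open. A call has 1 to 5 rows; each row shifts and turns the pose as measured when the row begins; what a row does not reach is not made up. A row lasts 1/12 s, in which the tool goes at most 41.7 mm and 7.16 degrees, less where a joint would pass 70% of its speed; a pose out of reach is approached as far as the arm can. A call is refused whole if a number of a shift passes 41.7 or a number of a turn 0.125, either way. A call with a gripper value outside its range is refused whole. The fingers move at their own pace and stop on an object; "grip_force" is the grip in N (left out, the last holds). Time passes only in rows, so rows that do not move let the fingers close. It gives the time, the measured TCP pose, the force and the opening at its end, in the units of the state.
- sense(): the state, without advancing time (a new reading comes with each control period).
- optics.capture(name): name is "scene" or "top" or "wrist"; returns a dict with "img" (384x512x3 uint8, blue, green, red), "fx", "fy", "cx", "cy" (pixels), "world_to_cam" (4x4, takes a point from world to camera coordinates). Camera axes: x right, y up, looking along -z (the intrinsics and any distortion apply to the point x, -y, -z); pixel columns grow to the right and rows downward; lengths in mm; the calibration is good to about 2 mm. A picture is of the moment at which its call begins. There is no depth.
- ctrl.finish_job(): hands the job in, once; it reports no verdict.
The state is a dict: "time_s": time; "joints": joint angles; "dq": joint speeds; "tau": joint torques, N m; "eef_pos": TCP position; "ee_rot": TCP orientation; "force": force on the tool from outside, world axes, zero at the start; "wrist_torque": the same for the moment, N m; "grip_width": opening from 0.0 (shut) to 1.0 (fully open).
Only numpy, scipy, OpenCV 4.12 (cv2) and the standard library are available. Lean on these libraries where they do the work, as an engineer would, in place of code of your own. Each camera call takes 0.05 s, during which the arm holds its last target. There are 200 camera calls.

## Working session

There is one attempt and no reset: what is moved stays moved. The work goes in short steps, Python scripts to look and compute and a tool call to move; the robot and the scene stay as the last step left them, time stands still between calls to the robot, and variables do not carry over. Pictures are saved under pics/ and viewed, about 8 in all and at most 12, crops included, and the job is handed in when it is done.

Besides the shell and the picture viewer there is one more tool, called after "Call:" as name([rows], argument=value, ...), one row to a line, values as JSON. play_rows: Moves the arm, as the interface text tells. Its arguments: {"type":"object","properties":{"plan":{"type":"array"},"grip_force":{"type":"number"}},"required":["plan"]}

```bash
mkdir -p pics
cat > h.py <<'E'
import numpy as np, cv2, pickle
from rig import sense, optics, ctrl
def snap(n):
    c=optics.capture(n); pickle.dump(c,open(n+'.pkl','wb')); return c
def load(n): return pickle.load(open(n+'.pkl','rb'))
def proj(c,P):
    P=np.atleast_2d(P); q=(c['world_to_cam']@np.c_[P,np.ones(len(P))].T).T
    return np.c_[c['cx']+c['fx']*q[:,0]/-q[:,2], c['cy']+c['fy']*-q[:,1]/-q[:,2]]
def back(c,uv,z):
    M=np.linalg.inv(c['world_to_cam']); o=M[:3,3]
    d=M[:3,:3]@np.array([(uv[0]-c['cx'])/c['fx'],-(uv[1]-c['cy'])/c['fy'],-1]); return o+d*(z-o[2])/d[2]
E
python3 - <<'E'
from h import *
a=snap('scene');b=snap('top')
print({k:v for k,v in b.items() if k!='img'}, [k for k in a])
cv2.imwrite('pics/scene.png',cv2.resize(a['img'],(800,600),interpolation=cv2.INTER_CUBIC)); cv2.imwrite('pics/top.png',cv2.resize(b['img'],(800,600),interpolation=cv2.INTER_CUBIC))
print(sense())
E
```

```text
{'fx': 346.86525325316387, 'fy': 346.86525325316387, 'cx': 259.9812461108386, 'cy': 190.82184005682475, 'world_to_cam': array([[ 3.73074533e-03, -9.99182318e-01, -4.02588651e-02,
         8.62293515e+01],
       [ 9.86236781e-01, -2.97832082e-03,  1.65312255e-01,
        -6.12096955e+02],
       [-1.65296986e-01, -4.03215115e-02,  9.85419242e-01,
        -6.09847537e+02],
       [ 0.00000000e+00,  0.00000000e+00,  0.00000000e+00,
         1.00000000e+00]])} ['img', 'fx', 'fy', 'cx', 'cy', 'world_to_cam']
{'time_s': 0.1, 'joints': array([-1.33337489e+00,  3.13412195e-01,  1.49836425e+00,  2.67663863e-05,
        1.33101858e+00, -2.23368634e-01]), 'dq': array([ 0.00230309, -0.0015713 , -0.0008829 ,  0.00165309,  0.0010947 ,
       -0.00135706]), 'tau': array([ 1.66961105e-03, -4.12902761e+01, -2.60139906e+01, -1.95432940e-04,
        3.08103961e-03, -5.28352828e-06]), 'eef_pos': array([ 233.38934526, -469.96620729,  197.38186492]), 'ee_rot': array([-6.01263336e-04,  9.73576812e-01,  2.28358993e-01,  8.77393257e-06]), 'force': array([ 0.35717336,  0.32301914, -0.20228721]), 'wrist_torque': array([-0.01250203,  0.00228082,  0.01357514]), 'grip_width': 0.9981983294032336}
```

View pics/scene.png

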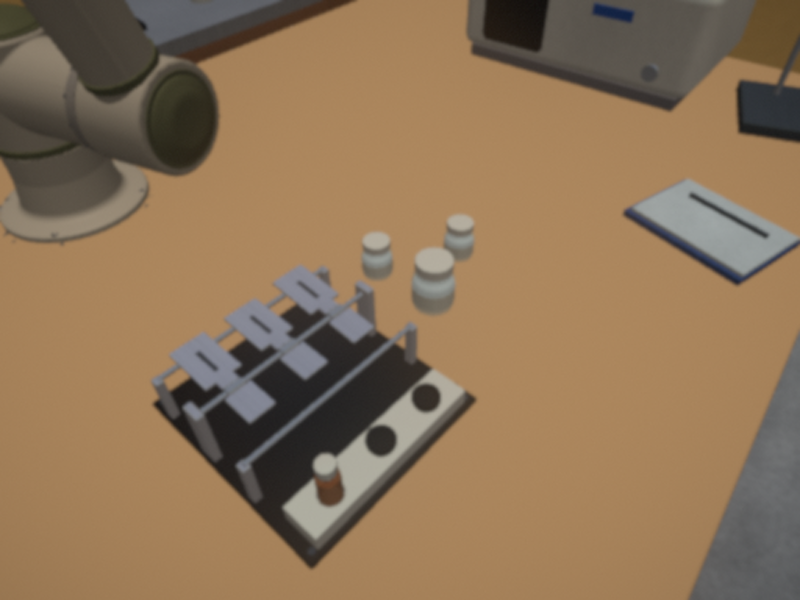

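View pics/top.png

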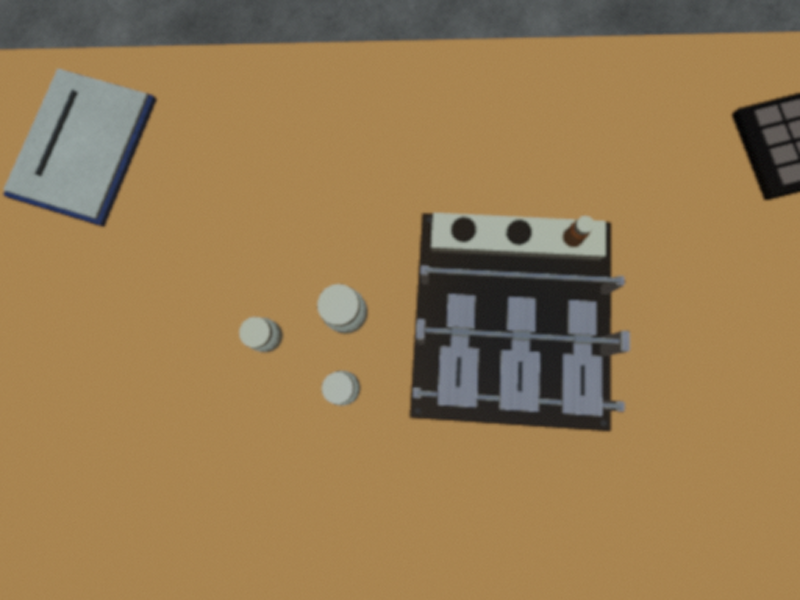

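The scene picture shows the amber vial at (328,480), at the -y end of the white block. The two plugs are at (381,440) and (426,397). In the top picture the vial is at (578,232), which is well C (right), with plugs at (519,232) and (463,229). The marker to flip is therefore C, at (582,380). The jar meant is the largest one, at (340,308), and I'll keep clear of it. I'll confirm this in one crop and measure the station there.

Run:
```python
from h import *
b=load('top')['img'][132:282,258:408]
cv2.imwrite('pics/crop.png',cv2.resize(b,(600,600),interpolation=cv2.INTER_CUBIC))
a=load('scene')['img'][160:370,90:310]
cv2.imwrite('pics/crop2.png',cv2.resize(a,(628,600),interpolation=cv2.INTER_CUBIC))
```

```text
(no output)
```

View pics/crop.png

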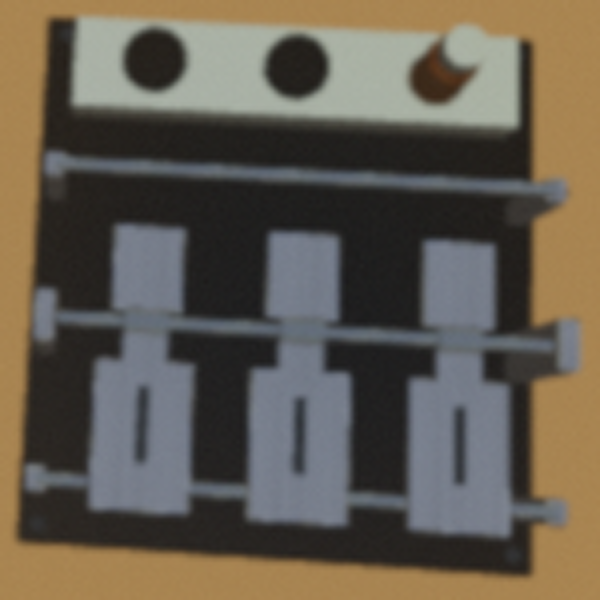

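View pics/crop2.png

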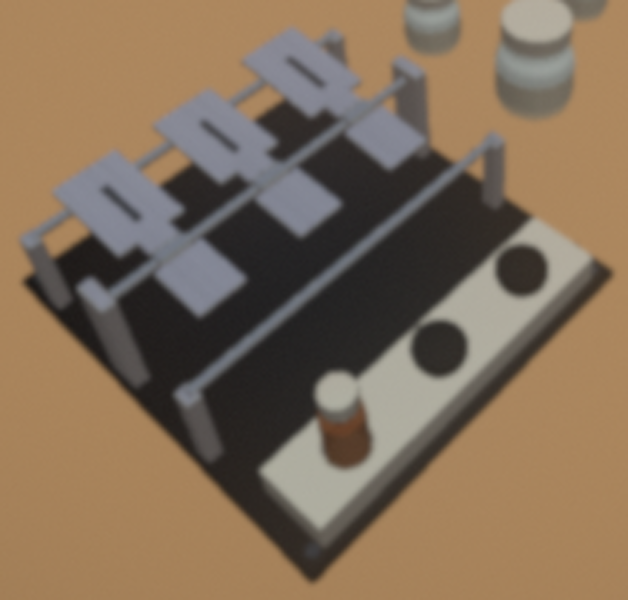

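Confirmed: the crop shows the vial with its amber body and white cap at (450,62), in the rightmost (-y) well. The black plug heads are at (155,58) and (297,66). Marker C's paddle spans (408..511, 378..537), bar face up. Next I'll fit the station pose from both crops.

```bash
cat > fit.py <<'E'
from h import *
from scipy.optimize import least_squares
T=[((165,125,8),(50,18)),((165,-125,8),(532,42)),((-105,125,8),(18,540)),((-105,-125,8),(530,574)),
((45,-54,75),(423,240)),((45,-86,75),(497,243)),((-85,-48,75),(408,530)),((-85,-92,75),(511,537)),
((45,86,75),(113,224)),((45,54,75),(187,228)),((-85,92,75),(88,508)),((-85,48,75),(190,515))]
S=[((165,125,8),(612,272)),((165,-125,8),(313,582)),((-105,-125,8),(24,281)),
((158,-110,30),(322,532)),((158,110,30),(592,262)),((45,-86,75),(200,317)),((45,54,75),(395,170)),((45,86,75),(427,140)),((45,16,75),(343,204)),((45,-16,75),(301,237))]
t,s=load('top'),load('scene')
PT=np.array([x[0] for x in T],float);UT=(np.array([x[1] for x in T])+.5)/4-.5+[258,132]
PS=np.array([x[0] for x in S],float);US=(np.array([x[1] for x in S])+.5)/[628/220,600/210]-.5+[90,160]
def W(p,P): c,n=np.cos(p[2]),np.sin(p[2]); return P@np.array([[c,n,0],[-n,c,0],[0,0,1]])+[p[0],p[1],0]
rt=lambda p:(proj(t,W(p,PT))-UT).ravel()
rs=lambda p:(proj(s,W(p,PS))-US).ravel()
p0=[480,0,0]
for f in (rt,rs,lambda p:np.r_[rt(p),rs(p)]):
    r=least_squares(f,p0,loss='soft_l1',x_scale=[10,10,.1]); print(r.x,np.abs(r.fun).max().round(2),r.fun.std())
print(r.fun.reshape(-1,2).round(1).tolist()); p=r.x
np.save('pose.npy',p)
for n,P in dict(pivc=(0,-70,75),tailend=(45,-70,77),padend=(-85,-70,75),vial=(135,-70,84),postc=(0,-116,85)).items(): print(n,W(p,np.array([P],float)).round(1))
E
python3 fit.py
```

```text
[ 5.64606788e+02 -4.70949497e+01 -5.77788638e-02] 0.97 0.4643121661167205
[ 5.67979247e+02 -4.59021304e+01 -6.12674141e-02] 1.8 0.8571235075637837
[ 5.65972564e+02 -4.67149851e+01 -5.61290862e-02] 2.67 0.7336723055424403
[[-0.7, -1.0], [0.1, -1.6], [-0.2, 0.1], [0.8, -0.3], [0.0, -0.9], [-0.6, -0.7], [-0.5, -0.9], [-0.9, -1.1], [0.6, -0.8], [-0.4, -0.9], [0.1, -0.3], [-0.6, -0.5], [0.6, -1.0], [-1.0, 0.1], [-2.7, -0.2], [-1.3, -0.2], [0.1, -2.0], [-1.1, 0.0], [-2.5, -1.6], [-0.6, -1.5], [-0.9, -0.4], [-0.9, -0.2]]
pivc [[ 562.  -116.6   75. ]]
tailend [[ 607.  -119.1   77. ]]
padend [[ 477.2 -111.8   75. ]]
vial [[ 696.8 -124.2   84. ]]
postc [[ 559.5 -162.5   85. ]]
```

Station fit: both cameras agree to about 3 mm, and marker C's pivot is at about (562,-117). I'll shut the fingers, line up the tool with the station, and travel to above the tail at (590,-118).

Call:
play_rows([
  [27,27,0,0,0,-0.104,-1],
  [27,27,0,0,0,-0.104,-1],
  [27,27,0,0,0,-0.104,-1],
  [27,27,0,0,0,-0.104,-1],
  [27,27,0,0,0,-0.104,-1],
], grip_force=40)

```text
time_s: 0.52
eef_pos: [366.2, -334.8, 195.1]
ee_rot: [-0.002, 0.999, -0.041, -0.001]
force: [0.0, -0.6, 0.8]
grip_width: 0.298
```

Call:
play_rows([
  [28,27,0,0,0,0.02,-1],
  [28,27,0,0,0,0,-1],
  [28,27,0,0,0,0,-1],
  [28,27,0,0,0,0,-1],
  [28,27,0,0,0,0,-1],
])

```text
time_s: 0.93
eef_pos: [510.8, -191.1, 194.2]
ee_rot: [-0.003, 0.999, -0.035, -0.002]
force: [-0.4, -1.4, 0.7]
grip_width: -0.003
```

Call:
play_rows([
  [28,27,0,0,0,0,-1],
  [28,27,0,0,0,0,-1],
  [28,27,0,0,0,0,-1],
  [0,0,-20,0,0,0,-1],
  [0,0,-10,0,0,0,-1],
])

```text
time_s: 1.35
eef_pos: [602.4, -98.4, 163.0]
ee_rot: [-0.003, 1.0, -0.031, -0.001]
force: [-0.3, -0.9, -0.8]
grip_width: 0.002
```

Call:
play_rows([
  [-6,-10,-20,0,0,0,-1],
  [-6,-10,-20,0,0,0,-1],
  [0,0,-15,0,0,0,-1],
  [0,0,-10,0,0,0,-1],
  [0,0,0,0,0,0,-1],
])

```text
time_s: 1.77
eef_pos: [587.0, -119.2, 91.9]
ee_rot: [-0.004, 1.0, -0.031, -0.004]
force: [-0.1, -0.4, 0.2]
grip_width: 0.002
```

Run:
```python
from h import *
s=sense();print(s['eef_pos'],s['force'])
p=np.load('pose.npy');c,n=np.cos(p[2]),np.sin(p[2]);d=s['eef_pos'][:2]-p[:2];print('station',c*d[0]+n*d[1],-n*d[0]+c*d[1])
a=snap('scene')['img'][160:370,90:310];b=snap('top')['img'][132:282,258:408]
cv2.imwrite('pics/c3.png',np.hstack([cv2.resize(a,(419,400),interpolation=cv2.INTER_CUBIC),cv2.resize(b,(380,400),interpolation=cv2.INTER_CUBIC)]))
```

```text
[ 587.01232261 -119.21846263   91.92510113] [-0.09341211 -0.37385068  0.21808909]
station 25.074042510586697 -71.20897491354059
```

View pics/c3.png

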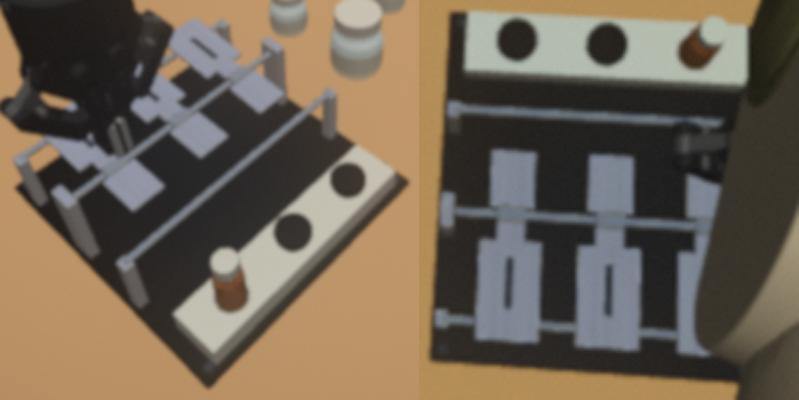

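The picture shows the shut fingertips at left-panel (123,150), above marker C's tail, with the vial untouched at (230,280). Next I press the tail.

Call:
play_rows([
  [3,1,-8,0,0,0,-1],
  [0,0,-8,0,0,0,-1],
  [0,0,-8,0,0,0,-1],
  [0,0,-8,0,0,0,-1],
  [0,0,0,0,0,0,-1],
])

```text
time_s: 2.28
eef_pos: [593.3, -118.6, 62.5]
ee_rot: [-0.003, 1.0, -0.03, 0.001]
force: [-0.1, -0.3, -0.6]
grip_width: 0.003
```

Call:
play_rows([
  [0,0,-6,0,0,0,-1],
  [0,0,-4,0,0,0,-1],
])

```text
time_s: 2.45
eef_pos: [593.6, -118.6, 52.1]
ee_rot: [-0.002, 1.0, -0.03, 0.001]
force: [-0.4, 0.5, 0.2]
grip_width: 0.001
```

Run:
```python
from h import *
s=sense();print(s['eef_pos'],s['force'])
a=snap('scene');print(proj(a,s['eef_pos']))
a=a['img'][140:350,90:310]
cv2.imwrite('pics/c4.png',cv2.resize(a,(628,600),interpolation=cv2.INTER_CUBIC))
```

```text
[ 593.64283594 -118.615319     52.07304933] [-0.41667041  0.48624181  0.16473804]
[[164.33586113 267.586299  ]]
```

View pics/c4.png

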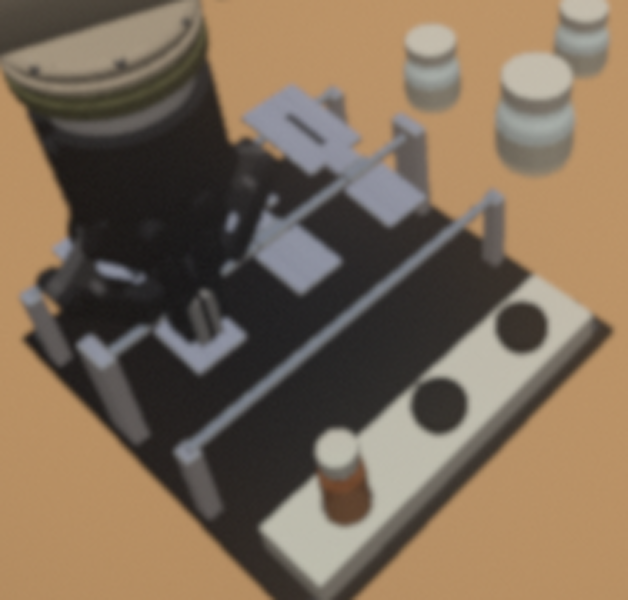

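Run:
```python
from h import *
a=load('scene');p=np.load('pose.npy')
def st(P): c,n=np.cos(p[2]),np.sin(p[2]); x,y,z=P; return [p[0]+c*x-n*y,p[1]+n*x+c*y,z]
f=lambda P:((proj(a,P)[0]-[90,140])*[628/220,600/210]).round()
for t in (0,20,35,50,60):
    r=np.radians(t);print(t,[f(st((45*np.cos(r),y,75-45*np.sin(r)))) for y in(-86,-54)],[f(st((-85*np.cos(r),y,75+85*np.sin(r)))) for y in(-92,-48)])
print(f([593.6,-118.6,52]),f([587,-119,92]))
w=snap('wrist');cv2.imwrite('pics/w.png',cv2.resize(w['img'],(640,480)))
```

```text
0 [array([196., 373.]), array([244., 335.])] [array([ 48., 252.]), array([113., 210.])]
20 [array([198., 387.]), array([245., 349.])] [array([ 38., 223.]), array([106., 180.])]
35 [array([196., 391.]), array([242., 354.])] [array([ 37., 209.]), array([107., 165.])]
50 [array([190., 392.]), array([236., 355.])] [array([ 44., 202.]), array([115., 157.])]
60 [array([185., 390.]), array([230., 353.])] [array([ 52., 202.]), array([125., 156.])]
[212. 365.] [189. 315.]
```

View pics/w.png

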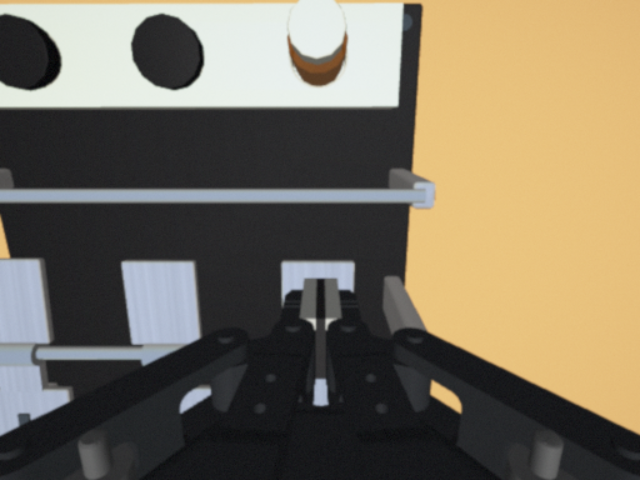

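Run:
```python
from h import *
w=snap('wrist');p=np.load('pose.npy');s=sense();print(s['eef_pos'],s['force'],s['joints'],s['grip_width'])
def st(P): c,n=np.cos(p[2]),np.sin(p[2]); x,y,z=P; return [p[0]+c*x-n*y,p[1]+n*x+c*y,z]
g=lambda P:(proj(w,P)[0]*1.25).round()
print('tcp',[ (z,g([593.6,-118.6,z])) for z in (52,60,70,77,85)])
for n,P in dict(tail0a=(45,-54,75),tail0b=(45,-86,75),btail=(45,-16,75),rodend=(73,-116,71),blkc=(112,-110,30),platec=(165,-125,8)).items(): print(n,g(st(P)))
for t in (10,30,50): 
  r=np.radians(t);print(t,[g(st((45*np.cos(r),y,75-45*np.sin(r)))) for y in(-54,-86)])
print(np.linalg.inv(w['world_to_cam'])[:3,3])
```

```text
[ 593.77883801 -118.74008629   52.70190852] [ 0.13555516 -0.38370328 -0.93222003] [-0.39317704  0.62666588  1.41594926  0.00588085  1.098197    1.23578231] -9.01234066534239e-05
tcp [(52, array([321., 268.])), (60, array([320., 274.])), (70, array([320., 282.])), (77, array([320., 288.])), (85, array([320., 296.]))]
tail0a [283. 258.]
tail0b [356. 258.]
btail [197. 258.]
rodend [427. 193.]
blkc [399. 103.]
platec [424.  -1.]
10 [array([285., 254.]), array([355., 254.])]
30 [array([288., 255.]), array([352., 255.])]
50 [array([291., 265.]), array([350., 265.])]
[ 660.26388633 -123.43742661  229.00566036]
```

The wrist view shows the fingertip at (320,280) and tail C still flat, its far edge at (282..354,262). So the visible tip is about 20 mm above the reported TCP and only just touching the tail. I'll go by what I see and by force, and continue down gently.

Call:
play_rows([
  [0,0,-5,0,0,0,-1],
  [0,0,-4,0,0,0,-1],
])

```text
time_s: 2.77
eef_pos: [594.6, -119.1, 44.5]
ee_rot: [-0.002, 1.0, -0.03, 0.003]
force: [-0.2, -0.7, 0.4]
grip_width: -0.005
```

Call:
play_rows([
  [-1,0,-5,0,0,0,-1],
  [0,0,-3,0,0,0,-1],
])

```text
time_s: 2.93
eef_pos: [594.2, -119.2, 36.3]
ee_rot: [-0.002, 1.0, -0.03, 0.004]
force: [-1.6, 0.3, 2.6]
grip_width: 0.001
```

Run:
```python
from h import *
s=sense();print(s['eef_pos'],s['force'],s['wrist_torque'])
w=snap('wrist')['img'][180:384,150:400];a=snap('scene')['img'][140:350,90:310]
cv2.imwrite('pics/c5.png',np.hstack([cv2.resize(a,(419,400),interpolation=cv2.INTER_CUBIC),cv2.resize(w,(380,400),interpolation=cv2.INTER_CUBIC)]))
```

```text
[ 594.20089594 -119.23274275   36.30808271] [-1.56028538  0.25687651  2.64635127] [0.08861235 0.20183791 0.02970708]
```

View pics/c5.png

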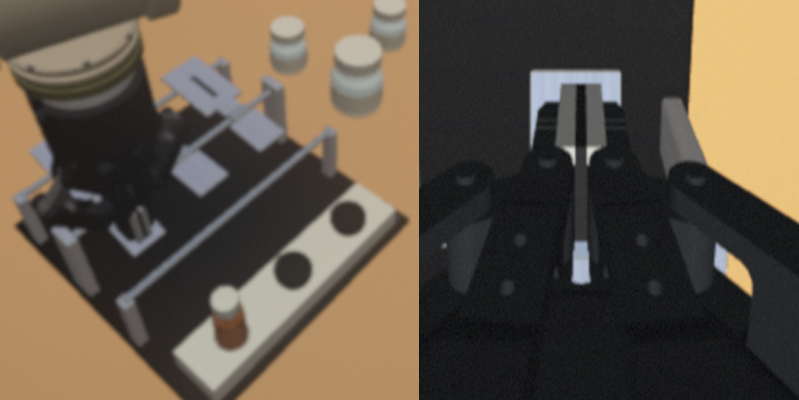

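Run:
```python
from h import *
w=load('wrist');a=load('scene');p=np.load('pose.npy')
def st(P): c,n=np.cos(p[2]),np.sin(p[2]); x,y,z=P; return [p[0]+c*x-n*y,p[1]+n*x+c*y,z]
g=lambda P:((proj(w,P)[0]-[150,180])*[380/250,400/204]+[419,0]).round()
f=lambda P:((proj(a,P)[0]-[90,140])*[419/220,400/210]).round()
for t in range(0,60,10):
  r=np.radians(t);Q=[(45*np.cos(r),y,75-45*np.sin(r)) for y in(-54,-86)];print(t,[g(st(q)) for q in Q],[f(st(q)) for q in Q])
for z in (36,50,60,70,80): print(z,[(g(q),f(q)) for q in([605,-120,z],[594,-119,z])])
```

```text
0 [array([529.,  74.]), array([627.,  74.])] [array([163., 223.]), array([131., 249.])]
10 [array([532.,  66.]), array([625.,  66.])] [array([164., 229.]), array([132., 254.])]
20 [array([534.,  64.]), array([623.,  63.])] [array([164., 233.]), array([132., 258.])]
30 [array([536.,  66.]), array([621.,  66.])] [array([163., 235.]), array([132., 260.])]
40 [array([538.,  73.]), array([619.,  72.])] [array([160., 237.]), array([130., 261.])]
50 [array([540.,  83.]), array([618.,  82.])] [array([157., 237.]), array([127., 261.])]
36 [(array([581.,  36.]), array([153., 262.])), (array([580.,  68.]), array([145., 254.]))]
50 [(array([581.,  50.]), array([150., 253.])), (array([580.,  85.]), array([142., 245.]))]
60 [(array([581.,  61.]), array([148., 246.])), (array([580.,  98.]), array([140., 238.]))]
70 [(array([581.,  74.]), array([146., 239.])), (array([580., 113.]), array([137., 231.]))]
80 [(array([581.,  89.]), array([143., 232.])), (array([580., 130.]), array([135., 224.]))]
```

Contact was made at TCP z of about 41 (2.6 N) and the tail is down about 12 degrees. The real tip sits about 34 mm above the reported TCP, so I'll plan clearances with that. I'll press about 11 mm more.

Call:
play_rows([
  [-1,0,-4,0,0,0,-1],
  [0,0,-4,0,0,0,-1],
  [0,0,-4,0,0,0,-1],
])

```text
time_s: 3.28
eef_pos: [593.5, -119.4, 24.5]
ee_rot: [-0.001, 1.0, -0.03, 0.004]
force: [0.4, 0.9, 2.5]
grip_width: 0.001
```

Call:
play_rows([
  [-1,0,-3,0,0,0,-1],
  [0,0,0,0,0,0,-1],
])

```text
time_s: 3.45
eef_pos: [592.2, -119.4, 20.3]
ee_rot: [-0.001, 1.0, -0.03, 0.004]
force: [-0.4, -1.0, 0.6]
grip_width: 0.004
```

Call:
play_rows([
  [0,0,25,0,0,0,-1],
  [0,0,35,0,0,0,-1],
  [0,0,35,0,0,0,-1],
  [0,0,35,0,0,0,-1],
  [0,0,15,0,0,0,-1],
])

```text
time_s: 3.87
eef_pos: [587.0, -117.6, 164.0]
ee_rot: [-0.004, 1.0, -0.031, -0.004]
force: [0.2, 0.7, 0.6]
grip_width: -0.003
```

Call:
play_rows([
  [-30,2,6,0,0,0,-1],
  [-35,2,0,0,0,0,-1],
  [-35,2,0,0,0,0,-1],
  [-30,2,0,0,0,0,-1],
  [0,0,0,0,0,0,-1],
])

```text
time_s: 4.28
eef_pos: [453.0, -108.9, 172.3]
ee_rot: [-0.003, 1.0, -0.03, -0.001]
force: [-1.0, -0.3, 0.6]
grip_width: 0.001
```

Run:
```python
from h import *
s=sense();print(s['eef_pos'],s['force'])
a=snap('scene')['img'][110:320,90:310]
w=snap('wrist')['img']
cv2.imwrite('pics/c6.png',np.hstack([cv2.resize(a,(400,400),interpolation=cv2.INTER_CUBIC),cv2.resize(w,(400,400))]))
p=np.load('pose.npy');c,n=np.cos(p[2]),np.sin(p[2]);d=s['eef_pos'][:2]-p[:2];print('station',c*d[0]+n*d[1],-n*d[0]+c*d[1])
a=load('scene');w=load('wrist')
def st(P): x,y,z=P; return [p[0]+c*x-n*y,p[1]+n*x+c*y,z]
for t in range(20,80,10):
  r=np.radians(t);Q=[(-85*np.cos(r),y,75+85*np.sin(r)) for y in(-92,-48)]
  print(t,[((proj(a,st(q))[0]-[90,110])*[400/220,400/210]).round() for q in Q],[(proj(w,st(q))[0]*[400/512,400/384]+[400,0]).round() for q in Q])
for z in (0,34): print(((proj(a,s['eef_pos']+[0,0,z])[0]-[90,110])*[400/220,400/210]).round())
```

```text
[ 452.96954035 -108.85955899  172.32747337] [-1.01682788 -0.2593286   0.60019235]
station -109.33877655249135 -68.38613368472723
20 [array([ 24., 206.]), array([ 67., 177.])] [array([622., 161.]), array([581., 161.])]
30 [array([ 23., 199.]), array([ 67., 170.])] [array([624., 155.]), array([580., 155.])]
40 [array([ 25., 194.]), array([ 69., 165.])] [array([625., 146.]), array([578., 146.])]
50 [array([ 28., 192.]), array([ 73., 162.])] [array([627., 132.]), array([577., 132.])]
60 [array([ 33., 192.]), array([ 79., 161.])] [array([628., 113.]), array([575., 113.])]
70 [array([ 40., 195.]), array([ 87., 164.])] [array([629.,  90.]), array([574.,  90.])]
[  5. 115.]
[-8. 82.]
```

View pics/c6.png

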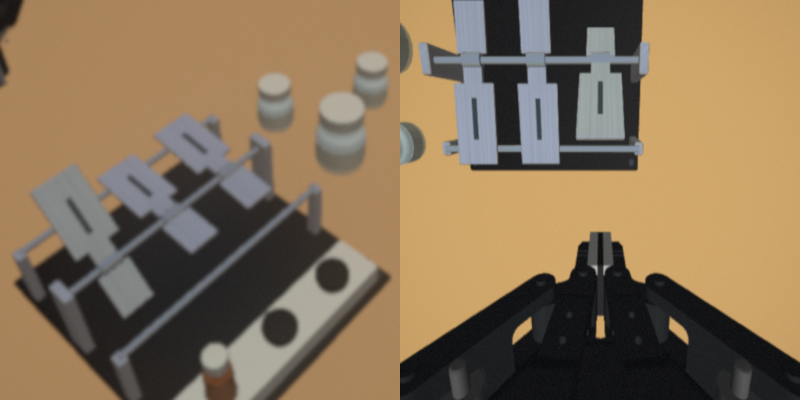

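The picture shows marker C raised to about 42 degrees (left panel, paddle end near (32,195)). A and B are flat and the vial is in place at (215,370). I'll lower the tip behind the paddle and push it over.

Call:
play_rows([
  [0,0,-30,0,0,0,-1],
  [0,0,-30,0,0,0,-1],
  [0,0,-25,0,0,0,-1],
  [0,0,-3,0,0,0,-1],
  [0,0,0,0,0,0,-1],
])

```text
time_s: 4.8
eef_pos: [461.9, -111.4, 83.0]
ee_rot: [-0.001, 1.0, -0.03, 0.004]
force: [0.3, 0.2, 0.6]
grip_width: 0.002
```

Call:
play_rows([
  [10,-1,0,0,0,0,-1],
  [15,-1,0,0,0,0,-1],
  [10,-1,1,0,0,0,-1],
  [10,0,4,0,0,0,-1],
  [0,0,0,0,0,0,-1],
])

```text
time_s: 5.22
eef_pos: [512.9, -115.7, 93.6]
ee_rot: [-0.0, 1.0, -0.029, 0.005]
force: [-0.2, 0.5, 0.3]
grip_width: 0.001
```

Call:
play_rows([
  [10,-1,2,0,0,0,-1],
  [10,-1,2,0,0,0,-1],
  [10,0,1,0,0,0,-1],
  [8,-1,1,0,0,0,-1],
  [0,0,0,0,0,0,-1],
])

```text
time_s: 5.63
eef_pos: [553.9, -119.2, 104.5]
ee_rot: [0.001, 1.0, -0.029, 0.007]
force: [-0.0, -0.2, -0.2]
grip_width: -0.0
```

Run:
```python
from h import *
s=sense();print(s['eef_pos'],s['force'])
a=snap('scene')['img'][90:300,70:290]
w=snap('wrist')['img']
cv2.imwrite('pics/c7.png',np.hstack([cv2.resize(a,(400,400),interpolation=cv2.INTER_CUBIC),cv2.resize(w,(400,400))]))
```

```text
[ 553.8593479  -119.2277992   104.54436271] [-0.0453795  -0.2192218  -0.17201097]
```

View pics/c7.png

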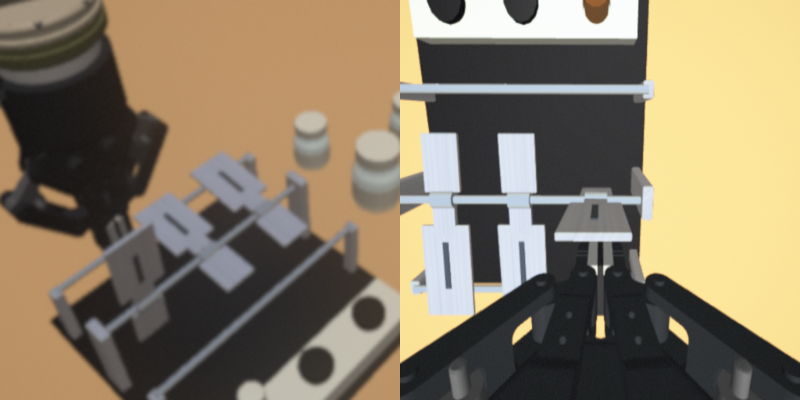

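The paddle is nearly upright (top edge in the wrist view at (593,237)) with the fingers behind it. I'll push past vertical.

Call:
play_rows([
  [8,0,0,0,0,0,-1],
  [8,-1,0,0,0,0,-1],
  [8,0,0,0,0,0,-1],
  [6,-1,0,0,0,0,-1],
  [0,0,0,0,0,0,-1],
])

```text
time_s: 6.15
eef_pos: [582.1, -121.1, 105.1]
ee_rot: [0.0, 1.0, -0.029, 0.006]
force: [0.2, 0.7, 0.0]
grip_width: 0.001
```

Run:
```python
from h import *
s=sense();print(s['eef_pos'],s['force'])
a=snap('scene')['img'][90:300,70:290]
w=snap('wrist')['img']
cv2.imwrite('pics/c8.png',np.hstack([cv2.resize(a,(400,400),interpolation=cv2.INTER_CUBIC),cv2.resize(w,(400,400))]))
```

```text
[ 582.10923258 -121.06898816  105.07605498] [0.18178273 0.70532173 0.04981302]
```

View pics/c8.png

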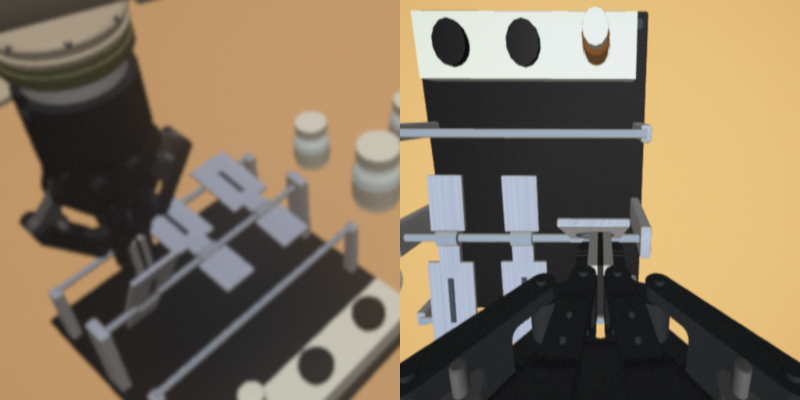

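The paddle is now past vertical (wrist top edge at (593,222)), with the fingers behind it. I'll follow it down in an arc.

Call:
play_rows([
  [12,0,-8,0,0,0,-1],
  [10,0,-11,0,0,0,-1],
  [8,0,-13,0,0,0,-1],
  [4,0,-13,0,0,0,-1],
  [0,0,0,0,0,0,-1],
])

```text
time_s: 6.67
eef_pos: [616.0, -121.6, 60.0]
ee_rot: [0.001, 1.0, -0.029, 0.007]
force: [-0.6, 0.2, -0.1]
grip_width: 0.003
```

Call:
play_rows([
  [0,0,-4,0,0,0,-1],
  [0,0,-3,0,0,0,-1],
])

```text
time_s: 6.83
eef_pos: [615.7, -121.6, 53.1]
ee_rot: [0.001, 1.0, -0.029, 0.008]
force: [0.9, -0.6, 0.4]
grip_width: 0.004
```

Call:
play_rows([
  [0,0,-4,0,0,0,-1],
  [0,0,-3,0,0,0,-1],
])

```text
time_s: 7.0
eef_pos: [615.6, -121.8, 46.5]
ee_rot: [0.001, 1.0, -0.029, 0.008]
force: [0.9, -0.7, 0.4]
grip_width: 0.002
```

Call:
play_rows([
  [0,0,-2,0,0,0,-1],
  [0,0,-2,0,0,0,-1],
])

```text
time_s: 7.17
eef_pos: [615.7, -121.9, 43.2]
ee_rot: [0.002, 1.0, -0.029, 0.009]
force: [-5.9, 2.5, 19.3]
grip_width: 0.001
```

Call:
play_rows([
  [0,0,-2,0,0,0,-1],
  [0,0,-1,0,0,0,-1],
])

```text
time_s: 7.33
eef_pos: [615.7, -121.9, 43.6]
ee_rot: [0.002, 1.0, -0.029, 0.009]
force: [-2.8, 1.5, 4.2]
grip_width: 0.003
```

A firm stop at z=43 (19 N) means the paddle lies on its stop. I'll lift straight up and withdraw.

Call:
play_rows([
  [0,0,15,0,0,0,-1],
  [0,0,30,0,0,0,-1],
  [0,0,35,0,0,0,-1],
  [0,0,35,0,0,0,-1],
  [0,0,20,0,0,0,-1],
])

```text
time_s: 7.75
eef_pos: [611.2, -120.5, 178.9]
ee_rot: [0.0, 1.0, -0.029, 0.004]
force: [0.4, 0.3, 0.8]
grip_width: -0.001
```

Call:
play_rows([
  [-35,0,10,0,0,0,-1],
  [-38,0,5,0,0,0,-1],
  [-38,0,0,0,0,0,-1],
  [-38,0,0,0,0,0,-1],
  [0,0,0,0,0,0,-1],
])

```text
time_s: 8.17
eef_pos: [457.8, -120.0, 198.0]
ee_rot: [0.002, 1.0, -0.028, 0.007]
force: [-0.4, -0.2, 0.0]
grip_width: -0.003
```

Run:
```python
from h import *
s=sense();print(s['time_s'],s['eef_pos'],s['force'])
A=snap('scene');W=snap('wrist')
a=A['img'][130:340,90:310];w=W['img']
cv2.imwrite('pics/c9.png',np.hstack([cv2.resize(a,(400,400),interpolation=cv2.INTER_CUBIC),cv2.resize(w,(400,400))]))
p=np.load('pose.npy');c,n=np.cos(p[2]),np.sin(p[2])
def st(P): x,y,z=P; return [p[0]+c*x-n*y,p[1]+n*x+c*y,z]
for t in (180,175,170,160):
  r=np.radians(t);Q=[(-85*np.cos(r),y,75+85*np.sin(r)) for y in(-92,-48)]
  print(t,[((proj(A,st(q))[0]-[90,130])*[400/220,400/210]).round() for q in Q],[(proj(W,st(q))[0]*[400/512,400/384]+[400,0]).round() for q in Q])
```

```text
8.1667 [ 457.78346474 -120.00562283  197.97536683] [-0.42964772 -0.21612133  0.0409301 ]
180 [array([150., 303.]), array([192., 266.])] [array([611., -34.]), array([572., -34.])]
175 [array([148., 298.]), array([191., 260.])] [array([611., -38.]), array([571., -38.])]
170 [array([146., 292.]), array([189., 254.])] [array([611., -41.]), array([570., -41.])]
160 [array([139., 278.]), array([183., 240.])] [array([612., -44.]), array([568., -44.])]
```

View pics/c9.png

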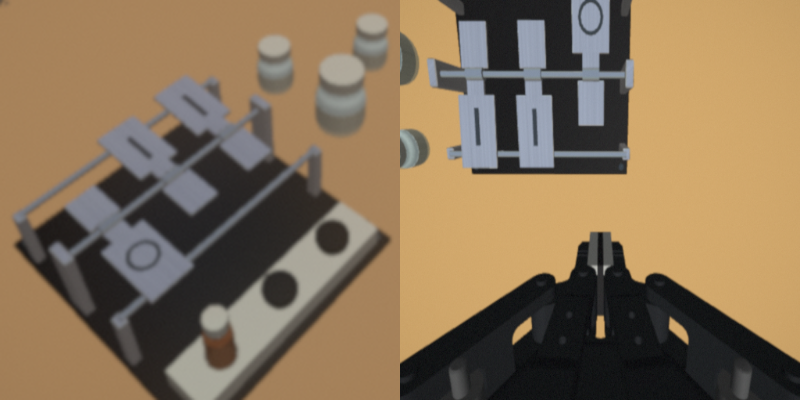

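Marker C lies flat on the wells side with its ring face up. The ring is at (143,255), and its far corners at (152,302) and (192,265) match the 180° prediction of (150,303) and (192,266). A and B still lie bar up, and the vial, plugs and jar have not moved. I'll hand the job in.

```bash
python3 -c "
from rig import ctrl; print(ctrl.finish_job())"
```

```text
the job is handed in; nothing more can be done
None
```

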